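Flush and unlatch a tube cassette

ROBOT

A 6-joint arm with a two-finger parallel gripper is mounted at the origin on the work surface. World frame = base frame: x ahead of the robot, y to its left, z up, the work surface at z = 0. Lengths are in m, angles in degrees, forces in N, time in s.
With the tool pointing down it reaches from about 0.25 to 0.725 m from the base axis. Payload 9.7 kg.
Tool frame: the origin (TCP) lies at the very end of the fingers, on their centre line; the grasp point (between the pads) lies 19 mm behind it (bot.grip_depth is the distance from the TCP to the grasp point, in m); z points along the fingers, y is the direction in which the jaws open and shut (so a half turn about z gives the same grasp; the last joint's range is limited). The gripper opens to 85 mm and grips with 20 to 120 N. Pads are 22 mm wide; open, the fingers measure 114 mm over their backs; the gripper's body (76 mm by 85 mm) begins 54 mm behind the grasp point. The pads swing forward as they close: fully open they stand 13 mm farther back than shut.
Start: joints at [68.583, 4.979, 10.078, 95.1, 0, 90], TCP at [0.201, 0.512, 0.231] pointing down, gripper open.
Joint ranges: [-179.16, 179.16], [-48.56, 103.87], [-65.8, 70.77], [-126.05, 130.52], [-82.76, 87.17], [-180, 180]. Speed limits (degrees/s): [127.2, 127.2, 147.25, 180, 180, 180].

INTERFACE

Orientations are given as [roll, pitch, yaw] about the fixed x, y, z axes, in that order (R = Rz(yaw) Ry(pitch) Rx(roll)).
In Python, from workcell import telemetry, optics, order, bot gives the robot as it stands. The module is installed in compiled form; this text tells all that it offers.
- The arm moves only by the shell command python3 -m inch 'ROWS' [FORCE]. ROWS is JSON, a list of rows, each a list of 7 numbers: the shift along the tool's x, y, z in m, then the turn, a rotation vector about the tool's x, y, z in rad, then the closure, from 0 (fully open) to 1 (shut). In form: [[tx, ty, tz, rx, ry, rz, grip], ...]. A call has 1 to 12 rows; each row is the pose to reach, as a shift and turn from the pose commanded when the call began, along the tool's axes at that moment; what a row does not reach only later rows make up. A row lasts 1/12 s, in which the tool goes at most 41.7 mm and 7.16 degrees, less where a joint would pass 70% of its speed; a pose out of reach is approached as far as the arm can. A call with a gripper value outside its range is refused whole. The fingers move at their own pace and stop on an object; FORCE is the grip in N (left out, the last holds). Time passes only in rows, so rows that repeat a pose let the fingers close. It gives the time, the measured TCP pose, the force and the opening at its end, in the units of the state.
- telemetry.get_obs(): the state, without advancing time (a new reading comes with each control period).
- optics.camera(name): name is "side" or "top"; returns (picture, depth): 480x640x3 uint8, red, green, blue; 480x640 float32, m along the optical axis (not along the pixel's ray), 0 where there is no reading.
- optics.camera_info(name): a dict with "camera_matrix" (3x3 intrinsics, pixels), "xyz" and "attitude" of the camera in the world. Camera axes: x right, y down, z forward; pixel columns grow to the right and rows downward; lengths in m; the calibration is good to about 2 mm. A picture is of the moment at which its call begins. camera_info takes no time and is no camera call.
- order.job_done(): hands the job in, once; it reports no verdict.
The state is a dict: "time": time; "q": joint angles; "qd": joint speeds; "joint_efforts": joint torques, N m; "ee_pos": TCP position; "tcp_rot": TCP orientation; "wrist_force": force on the tool from outside, world axes, zero at the start; "torque": the same for the moment, N m; "opening": finger opening in m.
Only numpy, scipy, OpenCV 4.12 (cv2) and the standard library are available. Lean on these libraries where they do the work, as an engineer would, in place of code of your own. Each camera call takes 0.05 s, during which the arm holds its last target. There are 200 camera calls.

TASK

On the white cassette processor, pull the red sprung lever towards the robot as far as it goes, then ease it back slowly, under control, to its rest position. Then pinch the two orange side catches of the blue tube cassette together and lift the cassette straight out of its grey dock; finish while still holding it by the pinched catches, upright and still, about 10 cm above its seat. Leave the tube rack, tip box and gel bottle alone.

Things in the scene. Friction and masses are not known exactly. Their poses are not given: they have to be found in the camera images.
- station: Cassette processor, fixed. White base plate 190 (x) x 280 (y) x 20 mm; origin under its centre, on the table; -x is its front, towards the robot (yaw to 0.3 rad). Grey dock 90 x 90 mm centred at (0, -80) mm, floor (seat) at z = 20, walls to z = 50; its +y and -y walls have inward lips over the catch lugs. White tower at (0, 31) mm, 80 x 34, top z = 86, lever on its +y side; two vials behind.
- lever (a joint): Angle of the red-handled sprung lever, rad: 0 = rest, arm leaning 0.40 rad away from the robot (station +x); grows as its top is pulled to station -x; stop at 0.85. Spring pulls it to 0: about 4 N at the handle at rest, 9 N at full stroke, plus drag of 2.5 N per rad/s. Let go in mid-stroke it snaps back at 2 to 3 rad/s; easing back must stay slower than 1.5 rad/s.
- lever_handle (a point): Grip point on the axis of the lever's handle: a red round bar, 14 mm thick, 75 mm long, level along station y, open above. The arm joins it at its -y end, 40 mm from this point; the free end is 31 mm away. Can be pinched from above, fingers closing along station x; it turns in the grip as it swings. Height over the table 166 mm at rest, 175 mid-way, 164 at full stroke.
- lever_hinge (a point): Point on the lever's hinge axis (along station y), 65 mm above the table, level in station y with lever_handle, which circles it at a radius of 110 mm: from 43 mm to the station's +x side of it at rest to 48 mm to the -x side at full stroke.
- cassette: Loose blue tube cassette, about 0.15 kg: block 70 (x) x 33 (y) x 56 mm, three white caps in a row on top (72 mm in all). Origin under its centre. Starts seated in the dock, axes parallel to the station's, underside 20 mm above the table, 1 mm of play. Orange catch on each y side, its lug under the dock's lip: it lifts straight out only while both catches are pressed in over 4 mm.
- catch_l (a joint): Travel of the +y side catch of the cassette, m: 0 = out (latched), grows as it is pressed in towards the cassette, stop at 0.007; springs out again when let go. 3.6 N at 0, 9.2 N at 0.007.
- catch_r (a joint): The same for the -y side catch.
- tab_l (a point): Finger point on the outer face of the +y catch, 30 mm from the cassette's middle plane when out, 58 mm above its underside. The catch is a flat upright orange tab, 24 mm wide (x), 5.5 mm thick; top 68 mm above the underside, free for fingers down to the dock walls' top at 30 mm. Over both tabs: 60 mm when out, 46 mm fully pinched. The cassette can be carried by them.
- tab_r (a point): The same on the -y catch.
- tube_rack: Bystander: loose blue tube rack 200 (x) x 90 (y) x 74 mm, tubes standing up to 94 mm. Origin at the centre of its underside.
- tip_box: Bystander: loose pipette-tip box, black with a clear blue lid, 122 x 87 x 90 mm. Origin at the centre of its underside.
- gel_bottle: Bystander: loose green gel bottle with a white pump, 70 x 55 mm, 195 mm high. Origin at the centre of its underside.

How it is judged (in metres and radians):
On the way, in this order (a step that is already met when the one before it is completed fails the run):
1. the lever is pulled to the end of its stroke (over 0.77 rad of 0.85) (value of joint lever above 0.77 rad), for 0.1 s.
2. the lever is back at rest (under 0.08 rad) (value of joint lever below 0.08 rad), for 0.2 s.
3. both catches are pinched in by the fingers, by over 4 mm (value of joint each of catch_l, catch_r above 0.004 m and contact force between the fingers and cassette above 3 N), for 0.2 s.
At the end, for the whole second after the job is handed in: The fingers hold the cassette by both catches, each still pressed in over 4 mm, its underside at least 90 mm above the table (70 mm above its seat), tilted less than 15 degrees, slower than 30 mm/s, touching neither the processor nor the bystanders; the lever is at rest (under 0.08 rad) (all of step 3 and height (world z) of cassette above 0.09 m and angle between cassette's own z axis and vertical below 0.26 rad and contact force between cassette and station below 0.1 N and contact force between cassette and tube_rack below 0.1 N and contact force between cassette and tip_box below 0.1 N and contact force between cassette and gel_bottle below 0.1 N and linear speed of cassette below 0.03 m/s and value of joint lever below 0.08 rad); the arm keeps its last pose, push and grip.
It fails at once if the lever snaps back (returns faster than 1.5 rad/s while more than 0.2 rad from rest) (value of joint lever above 0.2 rad and velocity of joint lever below -1.5 rad/s).
It fails at once if the tube rack is moved by over 30 mm or tipped (distance of tube_rack from where it was at the start of the episode above 0.03 m or angle between tube_rack's own z axis and vertical above 0.35 rad).
It fails at once if the tip box is moved by over 30 mm or tipped (distance of tip_box from where it was at the start of the episode above 0.03 m or angle between tip_box's own z axis and vertical above 0.35 rad).
It fails at once if the gel bottle is moved by over 30 mm or tipped (distance of gel_bottle from where it was at the start of the episode above 0.03 m or angle between gel_bottle's own z axis and vertical above 0.35 rad).
It also fails if it takes over 54 s, if anything falls off the work surface, if the arm or the gripper's body presses on something with over 40 N, if the wrist force passes 120 N, or if a joint passes its speed limit or range.

## Working session

There is one attempt and no reset: what is moved stays moved. The work goes in short steps, Python scripts to look and compute and a shell command to move; the robot and the scene stay as the last step left them, time stands still between calls to the robot, and variables do not carry over. Pictures are saved under pics/ and viewed, about 8 in all and at most 12, crops included, and the job is handed in when it is done.

```bash
mkdir -p pics
python3 - <<'E'
from workcell import telemetry, optics
import cv2,numpy as np
o=telemetry.get_obs();print(o)
for n in("top","side"):
    p,d=optics.camera(n);i=optics.camera_info(n);print(n,i)
    cv2.imwrite(f"pics/{n}0.png",p[:,:,::-1]);np.savez(f"{n}0.npz",p=p,d=d)
E
```

```text
{'time': 0.0, 'q': array([6.85840697e+01, 5.01060627e+00, 1.00335046e+01, 9.50998260e+01,
       1.16299467e-03, 9.00013623e+01]), 'qd': array([ 0.11820049, -0.07051147,  0.01353535, -0.05529764, -0.0805308 ,
       -0.16782647]), 'joint_efforts': array([-3.71671291e-06, -5.20390391e+01,  4.64807189e+01,  1.62577943e-02,
       -1.62533922e-05, -2.90986111e-05]), 'ee_pos': array([0.20073239, 0.51180562, 0.23057931]), 'tcp_rot': array([-1.79923072e+02, -1.16116456e-03,  1.58582706e+02]), 'wrist_force': array([ 0.09034786, -0.40450511, -0.18209471]), 'torque': array([ 0.04000817, -0.01527566,  0.03181841]), 'opening': 0.0855034431115551}
top {'camera_matrix': array([[478.73999757,   0.        , 322.81132616],
       [  0.        , 478.73999757, 241.41482913],
       [  0.        ,   0.        ,   1.        ]]), 'xyz': array([ 0.45334367, -0.00549935,  1.35531007]), 'attitude': array([-175.52760387,    0.24231825,  -89.19317647])}
side {'camera_matrix': array([[435.09096189,   0.        , 311.57987255],
       [  0.        , 435.09096189, 232.71434004],
       [  0.        ,   0.        ,   1.        ]]), 'xyz': array([ 0.0789399 , -0.54426011,  0.99277312]), 'attitude': array([-140.33312271,   -0.85399467,  -40.08043543])}
```

View pics/top0.png

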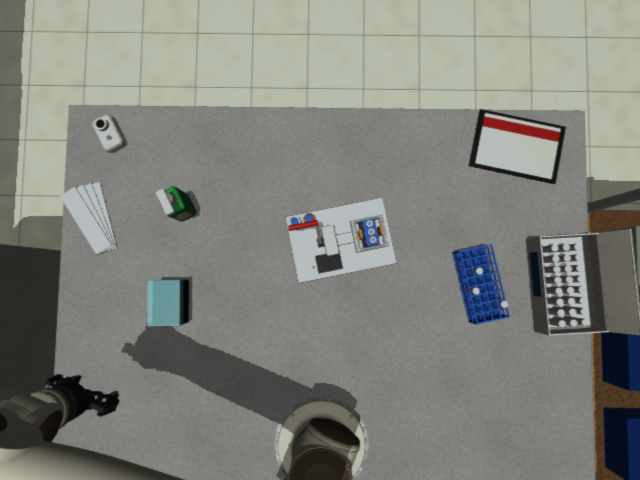

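View pics/side0.png

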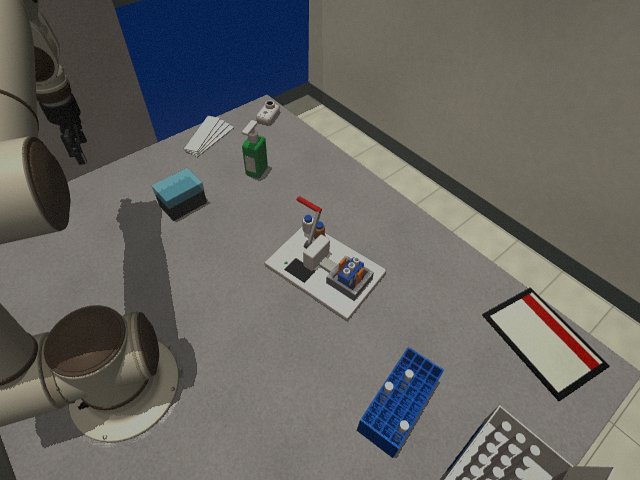

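Top view: the station is centred near (342,240), with the red handle at (302,225) and the cassette at (370,232). The bottle (175,203), tip box (168,302) and rack (482,284) are well clear. In the side view the handle is at (309,204) and the cassette at (350,270).

```bash
cat > h.py <<'E'
import cv2,numpy as np
from workcell import telemetry,optics
from scipy.spatial.transform import Rotation as Ro
def ray(n,u,v):
    i=optics.camera_info(n);R=Ro.from_euler('xyz',i['attitude'],degrees=True).as_matrix()
    return i['xyz'],R@np.linalg.solve(i['camera_matrix'],[u,v,1])
def plane(n,u,v,z):
    o,d=ray(n,u,v);return o+d*(z-o[2])/d[2]
def cross(a,b):
    (o,d),(p,e)=ray('top',*a),ray('side',*b)
    s=np.linalg.lstsq(np.c_[d,-e],p-o,rcond=None)[0];A,B=o+d*s[0],p+e*s[1]
    return (A+B)/2,np.linalg.norm(A-B)
def mask(p,lo,hi,box):
    h=cv2.cvtColor(p,cv2.COLOR_RGB2HSV);m=cv2.inRange(h,lo,hi);k=np.zeros_like(m);u0,v0,u1,v1=box
    k[v0:v1,u0:u1]=m[v0:v1,u0:u1];return k
def blobs(m,amin=4):
    n,l,s,c=cv2.connectedComponentsWithStats(m);return [(c[i].round(2),s[i][4],cv2.minAreaRect(np.argwhere(l==i)[:,::-1].astype(np.float32))) for i in range(1,n) if s[i][4]>=amin]
E
python3 - <<'E'
from h import *
B={'top':(270,190,410,290),'side':(250,180,400,330)}
for n in B:
    p=np.load(n+'0.npz')['p']
    for nm,lo,hi in(('red',(0,150,80),(6,255,255)),('orange',(9,140,90),(24,255,255)),('white',(0,0,175),(179,40,255)),('blue',(100,120,50),(125,255,255))):
        for b in blobs(mask(p,lo,hi,B[n]),6):print(n,nm,b)
    cv2.imwrite(f'pics/{n}c.png',cv2.resize(p[B[n][1]:B[n][3],B[n][0]:B[n][2],::-1],None,fx=5,fy=5,interpolation=cv2.INTER_CUBIC)[:600] if 0 else cv2.resize(p[B[n][1]:B[n][3],B[n][0]:B[n][2],::-1],None,fx=4,fy=4,interpolation=cv2.INTER_CUBIC))
m=mask(np.load('top0.npz')['p'],(0,0,150),(179,50,255),B['top'])
c=np.argwhere(m)[:,::-1].astype(np.float32);r=cv2.minAreaRect(c)
P=np.array([plane('top',u,v,.02) for u,v in cv2.boxPoints(r)]);print('plate',P.round(4),P.mean(0),[np.linalg.norm(P[i]-P[i-1]) for i in range(4)])
E
```

```text
top red (array([303.37, 224.98]), np.int32(132), ((302.8461608886719, 224.7307891845703), (5.295135498046875, 28.82906723022461), 78.69007110595703))
top orange (array([380.32, 229.84]), np.int32(19), ((380.3846130371094, 229.923095703125), (8.236878395080566, 1.9611612558364868), 78.69007110595703))
top orange (array([360.32, 233.79]), np.int32(28), ((360.5, 233.5), (9.0, 3.0), 90.0))
top white (array([340.18, 241.11]), np.int32(3789), ((340.37347412109375, 239.599609375), (66.25738525390625, 98.4930419921875), 78.36637115478516))
top white (array([299.54, 215.64]), np.int32(28), ((298.9500427246094, 215.15000915527344), (8.854375839233398, 5.375871658325195), 18.43494987487793))
top white (array([288.17, 220.11]), np.int32(18), ((288.2297058105469, 220.37835693359375), (7.069156646728516, 2.6303837299346924), 80.53767395019531))
top white (array([376.91, 222.27]), np.int32(11), ((376.9499816894531, 222.34999084472656), (5.0596442222595215, 1.5811387300491333), 71.56504821777344))
top white (array([329.78, 239.71]), np.int32(291), ((329.8461608886719, 239.7307586669922), (27.6523761
[... 1629 characters left out ...]
 218.0), (6.0, 6.0), 90.0))
side blue (array([319.46, 224.91]), np.int32(35), ((319.5, 225.0), (6.0, 5.0), 90.0))
side blue (array([348. , 263.5]), np.int32(22), ((348.1885070800781, 263.5737609863281), (2.5607378482818604, 13.443873405456543), 39.80556869506836))
side blue (array([349.3 , 274.36]), np.int32(168), ((349.2614440917969, 271.1912536621094), (16.84349822998047, 27.782310485839844), 29.47589111328125))
plate [[ 0.6261  0.1091  0.02  ]
 [ 0.6856 -0.1667  0.02  ]
 [ 0.5009 -0.2041  0.02  ]
 [ 0.4425  0.0688  0.02  ]] [ 0.56380698 -0.04823538  0.02      ] [np.float64(0.187970487713214), np.float64(0.28208184801744535), np.float64(0.1884223082000654), np.float64(0.27903241247380617)]
```

View pics/topc.png

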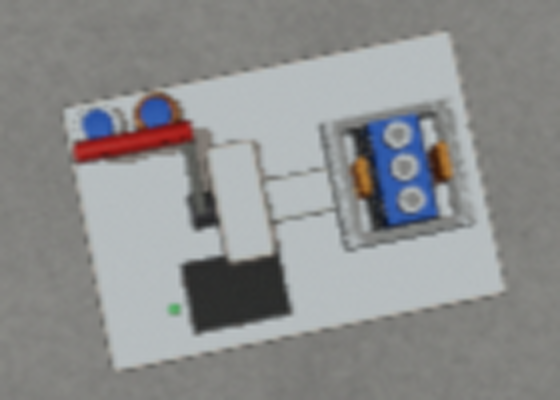

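The crop shows the red bar running from (272,229) to (318,222) in full-image pixels, the orange tabs at (360,234) and (380,230), and a plate yaw of about 12°.

Run:
```python
from h import *
yaw=np.radians(12.2);ex=np.array([np.cos(yaw),np.sin(yaw),0]);ey=np.array([-np.sin(yaw),np.cos(yaw),0])
S=np.array([.5638,-.0482,0])
c,e=cross((302.85,224.73),(308.53,203.95));print('bar',c,e,'plane',plane('top',302.85,224.73,.171))
loc=lambda p:((p-S)@ex,(p-S)@ey,p[2])
print('bar local',loc(c))
L=plane('top',360.3,233.8,.088);Rr=plane('top',380.35,229.9,.088);M=(L+Rr)/2
print('tabs',L,Rr,np.linalg.norm(L-Rr),M,loc(M), np.degrees(np.arctan2(-(L-Rr)[0],(L-Rr)[1])))
print('exp cassette',S-0.08*ey)
b=plane('top',369.83,232.13,.09);print('blue c',b,loc(b))
for u,v in((360.3,233.8),(380.35,229.9)):
  pass
print(cross((360.3,233.8),(342.4,261.0)),cross((380.35,229.9),(362,268)))
o=telemetry.get_obs();print(o['ee_pos'],o['tcp_rot'])
```

```text
bar [0.58690153 0.05166404 0.16622349] 0.0012293693033907994 plane [0.58685954 0.05107147 0.171     ]
bar local (np.float64(0.04368355100298428), np.float64(0.09272677246433064), np.float64(0.1662234867808126))
tabs [ 0.57405224 -0.09808394  0.088     ] [ 0.58519576 -0.15129025  0.088     ] 0.05436073000238868 [ 0.579624   -0.12468709  0.088     ] (np.float64(-0.0006969914458770964), np.float64(-0.07810370365715022), np.float64(0.08800000000000008)) 11.82903735534746
exp cassette [ 0.58070598 -0.12639327  0.        ]
blue c [ 0.57865892 -0.12318455  0.09      ] (np.float64(-0.0013227514131195516), np.float64(-0.07643115042903684), np.float64(0.09000000000000008))
(array([ 0.57485935, -0.09871565,  0.08352524]), np.float64(0.0009687378694174679)) (array([ 0.58662515, -0.15219413,  0.09999427]), np.float64(0.00695615926075616))
[0.20075619 0.51183298 0.23066599] [-1.79931070e+02 -1.69144585e-03  1.58581363e+02]
```

```bash
cat >> h.py <<'E'
def delta(xyz,yaw):
    o=telemetry.get_obs();R=Ro.from_euler('xyz',o['tcp_rot'],degrees=True);T=Ro.from_euler('xyz',[180,0,yaw],degrees=True)
    print('t',o['time'],'tcp',o['ee_pos'].round(4),o['tcp_rot'].round(2),'q',o['q'].round(1),'F',o['wrist_force'].round(1),'open',round(o['opening'],4))
    print('shift',R.inv().apply(np.array(xyz)-o['ee_pos']).round(4),'turn',(R.inv()*T).as_rotvec().round(4))
E
python3 - <<'E'
from h import *
# grip target: bar centre moved 3 mm to station +y
delta([.5862,.0545,.23],102.2)
E
```

```text
t 0.1 tcp [0.2008 0.5118 0.2307] [-179.93   -0.    158.58] q [68.6  5.  10.  95.1  0.  90. ] F [-0.2  0.3  0.2] open 0.0854
shift [-0.5258 -0.285   0.001 ] turn [-1.10e-03  6.00e-04  9.84e-01]
```

```bash
python3 -m inch '[[-0.526,-0.285,0,0,0,0.984,0],[-0.526,-0.285,0,0,0,0.984,0],[-0.526,-0.285,0,0,0,0.984,0],[-0.526,-0.285,0,0,0,0.984,0],[-0.526,-0.285,0,0,0,0.984,0],[-0.526,-0.285,0,0,0,0.984,0],[-0.526,-0.285,0,0,0,0.984,0],[-0.526,-0.285,0,0,0,0.984,0],[-0.526,-0.285,0,0,0,0.984,0],[-0.526,-0.285,0,0,0,0.984,0],[-0.526,-0.285,0,0,0,0.984,0],[-0.526,-0.285,0,0,0,0.984,0]]' 40; python3 -c "
from h import *
delta([.5862,.0545,.23],102.2)"
```

```text
time: 1.1
ee_pos: [0.524, 0.1277, 0.2311]
tcp_rot: [-180.0, -0.0, 102.2]
wrist_force: [0.7, 0.9, -0.3]
opening: 0.0856
t 1.1 tcp [0.524  0.1277 0.2311] [-179.99   -0.    102.19] q [13.7  3.5  8.5 95.   0.  91.5] F [ 0.7  0.9 -0.3] open 0.0856
shift [-0.0847  0.0453  0.0011] turn [-0.0002 -0.     -0.0001]
```

```bash
python3 -m inch '[[-0.085,0.045,0,0,0,0,0],[-0.085,0.045,0,0,0,0,0],[-0.085,0.045,0,0,0,0,0],[-0.085,0.045,0,0,0,0,0],[-0.085,0.045,0,0,0,0,0]]' 40
python3 - <<'E'
from h import *
delta([.5862,.0545,.147],102.2)
for n,b in(('top',(250,150,410,290)),('side',(240,120,400,260))):
    p,d=optics.camera(n);cv2.imwrite(f'pics/{n}1.png',cv2.resize(p[b[1]:b[3],b[0]:b[2],::-1],None,fx=3,fy=3))
    print(n,[x[:2] for x in blobs(mask(p,(0,150,80),(6,255,255),b),6)])
a,b=[cv2.imread(f'pics/{n}1.png') for n in('top','side')];cv2.imwrite('pics/c1.png',cv2.resize(np.hstack([a,b]),None,fx=.8,fy=.8))
E
```

```text
time: 1.52
ee_pos: [0.585, 0.0557, 0.2305]
tcp_rot: [-179.9, -0.0, 102.1]
wrist_force: [1.1, 0.0, -0.5]
opening: 0.0856
t 1.5167 tcp [0.585  0.0557 0.2305] [-1.7991e+02 -3.0000e-02  1.0211e+02] q [ 5.4 10.4 16.  95.7  0.  83.3] F [ 1.1  0.  -0.5] open 0.0856
shift [-0.0015  0.0011  0.0835] turn [-0.0016 -0.0005 -0.0015]
top []
side [(array([307.76, 203.4 ]), np.int32(84))]
```

View pics/c1.png

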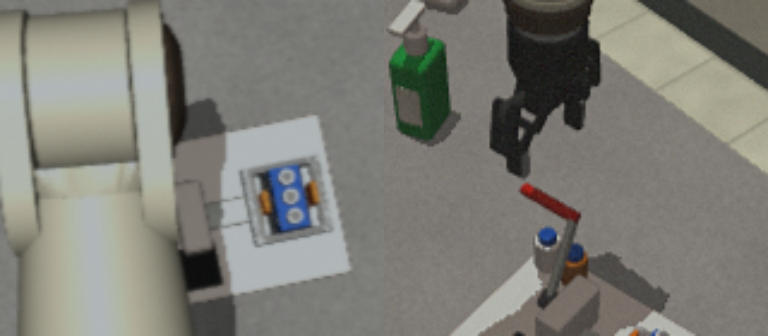

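The gripper is open above the bar: in the right panel the near finger is at (517,160) and the red bar runs from (525,190) to (577,215). I'll descend, then close.

```bash
python3 -m inch '[[-0.001,0.001,0.02,0,0,0,0],[-0.001,0.001,0.04,0,0,0,0],[-0.001,0.001,0.06,0,0,0,0],[-0.001,0.001,0.075,0,0,0,0],[-0.001,0.001,0.083,0,0,0,0],[-0.001,0.001,0.083,0,0,0,0],[-0.001,0.001,0.083,0,0,0,0.5],[-0.001,0.001,0.083,0,0,0,0.8],[-0.001,0.001,0.083,0,0,0,1],[-0.001,0.001,0.083,0,0,0,1],[-0.001,0.001,0.083,0,0,0,1],[-0.001,0.001,0.083,0,0,0,1]]' 40; python3 -m inch '[[0,0,0,0,0,0,1],[0,0,0,0,0,0,1],[0,0,0,0,0,0,1]]' 40;  python3 - <<'E'
from h import *
delta([.5862,.0545,.147],102.2)
for n,b in(('side',(250,120,350,260)),):
    p,d=optics.camera(n);cv2.imwrite(f'pics/{n}2.png',cv2.resize(p[b[1]:b[3],b[0]:b[2],::-1],None,fx=4,fy=4))
E
```

```text
time: 2.62
ee_pos: [0.586, 0.0553, 0.1486]
tcp_rot: [-180.0, 0.0, 102.2]
wrist_force: [-12.9, -0.6, 13.7]
opening: 0.0126
time: 2.87
ee_pos: [0.5857, 0.0552, 0.1488]
tcp_rot: [-180.0, -0.0, 102.2]
wrist_force: [-5.6, -0.6, 4.2]
opening: 0.0126
t 2.8667 tcp [0.5857 0.0552 0.1488] [-179.95   -0.    102.19] q [ 5.4  9.4  5.8 86.5 -0.  83.2] F [-5.6 -0.6  4.2] open 0.0126
shift [-0.0008  0.0004  0.0018] turn [-0.0009 -0.     -0.0002]
```

View pics/side2.png

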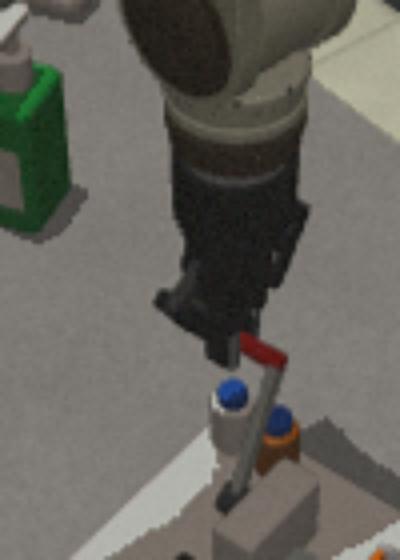

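The fingers are closed on the bar (opening 12.6 mm). Next is the pull along the lever's arc.

```bash
python3 -m inch '[[0,-0.007,-0.003,0,0,0,1],[0,-0.015,-0.005,0,0,0,1],[0,-0.022,-0.007,0,0,0,1],[0,-0.030,-0.008,0,0,0,1],[0,-0.037,-0.0085,0,0,0,1],[0,-0.045,-0.0085,0,0,0,1],[0,-0.053,-0.008,0,0,0,1],[0,-0.060,-0.007,0,0,0,1],[0,-0.068,-0.006,0,0,0,1],[0,-0.075,-0.004,0,0,0,1],[0,-0.083,-0.001,0,0,0,1],[0,-0.090,0.002,0,0,0,1]]' 40; python3 -m inch '[[0,-0.002,0.001,0,0,0,1],[0,-0.002,0.001,0,0,0,1],[0,-0.002,0.001,0,0,0,1],[0,-0.002,0.001,0,0,0,1]]' 40
python3 - <<'E'
from h import *
delta([.5862,.0545,.147],102.2)
for n,b in(('side',(220,120,320,260)),):
    p,d=optics.camera(n);cv2.imwrite(f'pics/{n}3.png',cv2.resize(p[b[1]:b[3],b[0]:b[2],::-1],None,fx=4,fy=4))
E
```

```text
time: 3.92
ee_pos: [0.5011, 0.0369, 0.1497]
tcp_rot: [179.4, 0.0, 102.2]
wrist_force: [7.4, 4.0, 15.6]
opening: 0.0122
time: 4.25
ee_pos: [0.4983, 0.0363, 0.1481]
tcp_rot: [179.6, 0.0, 102.2]
wrist_force: [4.5, 1.2, 13.5]
opening: 0.0126
t 4.25 tcp [0.4983 0.0363 0.1481] [1.7960e+02 2.0000e-02 1.0221e+02] q [ 4.1 -3.2 -7.4 85.4  0.  81.9] F [ 4.5  1.2 13.5] open 0.0126
shift [-0.0008  0.0897  0.0017] turn [0.0069 0.0004 0.0001]
```

View pics/side3.png

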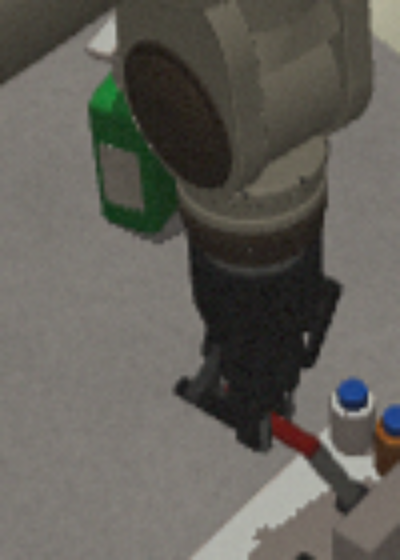

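```bash
python3 -m inch '[[0,-0.002,0,0,0,0,1],[0,-0.004,0.001,0,0,0,1],[0,-0.004,0.001,0,0,0,1],[0,-0.004,0.001,0,0,0,1]]' 40
python3 - <<'E'
from h import *
delta([.5857,.0552,.1488],102.2)
p,d=optics.camera('side');b=(220,120,340,260)
print([x for x in blobs(mask(p,(0,130,60),(6,255,255),b),6)])
E
```

```text
time: 4.63
ee_pos: [0.4966, 0.0359, 0.1473]
tcp_rot: [179.3, 0.0, 102.2]
wrist_force: [14.6, 5.1, 7.7]
opening: 0.0126
t 4.6333 tcp [0.4966 0.0359 0.1473] [1.7934e+02 2.0000e-02 1.0222e+02] q [ 4.1 -3.7 -8.  85.1  0.1 81.9] F [14.6  5.1  7.7] open 0.0126
shift [ 0.      0.0912 -0.0004] turn [0.0115 0.0003 0.0003]
[(array([292.5, 229.2]), np.int32(56), ((291.8823547363281, 228.9705810546875), (14.649030685424805, 4.831879615783691), 32.47119140625))]
```

At the stop: the tangential force is about 17 N (the spring alone gives 9 N), and 4 mm commanded moved only 1.7 mm. Now I'll ease it back at about 0.42 rad/s.

```bash
python3 -m inch '[[0,0.005,-0.002,0,0,0,1],[0,0.009,-0.0035,0,0,0,1],[0,0.013,-0.005,0,0,0,1],[0,0.017,-0.0065,0,0,0,1],[0,0.021,-0.008,0,0,0,1],[0,0.0245,-0.009,0,0,0,1],[0,0.028,-0.010,0,0,0,1],[0,0.032,-0.0105,0,0,0,1],[0,0.0355,-0.011,0,0,0,1],[0,0.0395,-0.012,0,0,0,1],[0,0.043,-0.012,0,0,0,1],[0,0.047,-0.0125,0,0,0,1]]' 40; python3 -m inch '[[0,0.004,0,0,0,0,1],[0,0.008,0,0,0,0,1],[0,0.0115,0,0,0,0,1],[0,0.0155,0,0,0,0,1],[0,0.0195,0.0005,0,0,0,1],[0,0.023,0.001,0,0,0,1],[0,0.027,0.002,0,0,0,1],[0,0.0305,0.0025,0,0,0,1],[0,0.0345,0.0035,0,0,0,1],[0,0.038,0.0045,0,0,0,1],[0,0.042,0.006,0,0,0,1],[0,0.0455,0.007,0,0,0,1]]' 40; python3 -m inch '[[0,0.002,0.001,0,0,0,1],[0,0.0035,0.0015,0,0,0,1],[0,0.0035,0.0015,0,0,0,1],[0,0.0035,0.0015,0,0,0,1],[0,0.0035,0.0015,0,0,0,1]]' 40;python3 -c "
from h import *
delta([.5857,.0552,.1488],102.2)"
```

```text
time: 5.68
ee_pos: [0.5384, 0.045, 0.1563]
tcp_rot: [-179.9, 0.0, 102.2]
wrist_force: [1.6, 1.1, 8.8]
opening: 0.0123
time: 6.68
ee_pos: [0.5829, 0.0547, 0.1493]
tcp_rot: [-180.0, -0.0, 102.2]
wrist_force: [-1.1, -1.6, -2.9]
opening: 0.0124
time: 7.1
ee_pos: [0.5855, 0.0553, 0.1485]
tcp_rot: [-179.9, 0.0, 102.2]
wrist_force: [-4.1, -2.0, 2.7]
opening: 0.0128
t 7.1 tcp [0.5855 0.0553 0.1485] [-179.91    0.    102.2 ] q [ 5.4  9.4  5.8 86.5 -0.  83.2] F [-4.1 -2.   2.7] open 0.0128
shift [-0.0001  0.0002 -0.0003] turn [-0.0015  0.      0.    ]
```

```bash
python3 -m inch '[[0,0,0,0,0,0,0.7],[0,0,0,0,0,0,0.4],[0,0,0,0,0,0,0],[0,0,0,0,0,0,0],[0,0,0,0,0,0,0],[0,0,0,0,0,0,0],[0,0,-0.03,0,0,0,0],[0,0,-0.06,0,0,0,0],[0,0,-0.085,0,0,0,0],[0,0,-0.085,0,0,0,0],[0,0,-0.085,0,0,0,0]]' 40;python3 -c "
from h import *
delta([.580,-.1255,.20],12.2)
p,d=optics.camera('side');b=(220,120,340,260)
print([x for x in blobs(mask(p,(0,130,60),(6,255,255),b),6)])"
```

```text
time: 8.02
ee_pos: [0.587, 0.0555, 0.2348]
tcp_rot: [179.8, 0.0, 102.2]
wrist_force: [-0.3, 0.5, -0.4]
opening: 0.0854
t 8.0167 tcp [0.587  0.0555 0.2348] [1.7983e+02 2.0000e-02 1.0221e+02] q [ 5.4 10.5 16.6 95.9  0.  83.2] F [-0.3  0.5 -0.4] open 0.0854
shift [-0.1754 -0.0452  0.0347] turn [ 0.0026 -0.0021  1.5709]
[(array([308.43, 203.9 ]), np.int32(101), ((308.7794189453125, 204.36761474609375), (26.7537784576416, 4.287464141845703), 30.963754653930664))]
```

```bash
python3 -m inch '[[-0.175,-0.045,0,0,0,1.571,0],[-0.175,-0.045,0,0,0,1.571,0],[-0.175,-0.045,0,0,0,1.571,0],[-0.175,-0.045,0,0,0,1.571,0],[-0.175,-0.045,0,0,0,1.571,0],[-0.175,-0.045,0,0,0,1.571,0],[-0.175,-0.045,0,0,0,1.571,0],[-0.175,-0.045,0,0,0,1.571,0],[-0.175,-0.045,0,0,0,1.571,0],[-0.175,-0.045,0,0,0,1.571,0],[-0.175,-0.045,0,0,0,1.571,0],[-0.175,-0.045,0,0,0,1.571,0]]' 40;python3 -c "
from h import *
delta([.580,-.1255,.15],12.2)"
```

```text
time: 9.07
ee_pos: [0.5788, -0.1251, 0.2315]
tcp_rot: [-179.9, 0.1, 15.9]
wrist_force: [-0.0, -0.3, 0.4]
opening: 0.0852
t 9.0667 tcp [ 0.5788 -0.1251  0.2315] [-1.7993e+02  1.3000e-01  1.5900e+01] q [-12.2  11.1  16.9  96.    0.  151.9] F [-0.  -0.3  0.4] open 0.0852
shift [0.0012 0.0008 0.0815] turn [-0.0011  0.0023  0.0646]
```

```bash
python3 -m inch '[[0.001,0,0.02,0,0,0.065,0],[0.001,0,0.04,0,0,0.065,0],[0.001,0,0.06,0,0,0.065,0],[0.001,0,0.08,0,0,0.065,0],[0.001,0,0.10,0,0,0.065,0],[0.001,0,0.115,0,0,0.065,0],[0.001,0,0.115,0,0,0.065,0],[0.001,0,0.115,0,0,0.065,0]]' 40;python3 - <<'E'
from h import *
delta([.5805,-.1254,.06],12.2)
p,d=optics.camera('side');b=(280,170,430,310)
cv2.imwrite('pics/side4.png',cv2.resize(p[b[1]:b[3],b[0]:b[2],::-1],None,fx=4,fy=4))
E
```

```text
time: 9.73
ee_pos: [0.5792, -0.1246, 0.1167]
tcp_rot: [-179.9, 0.2, 12.5]
wrist_force: [0.0, 0.0, -0.4]
opening: 0.0851
t 9.7333 tcp [ 0.5792 -0.1246  0.1167] [-1.7992e+02  1.6000e-01  1.2540e+01] q [-12.1  10.2   3.2  83.2   0.  155.3] F [ 0.   0.  -0.4] open 0.0851
shift [0.0013 0.0011 0.0567] turn [-0.0014  0.0029  0.0059]
```

View pics/side4.png

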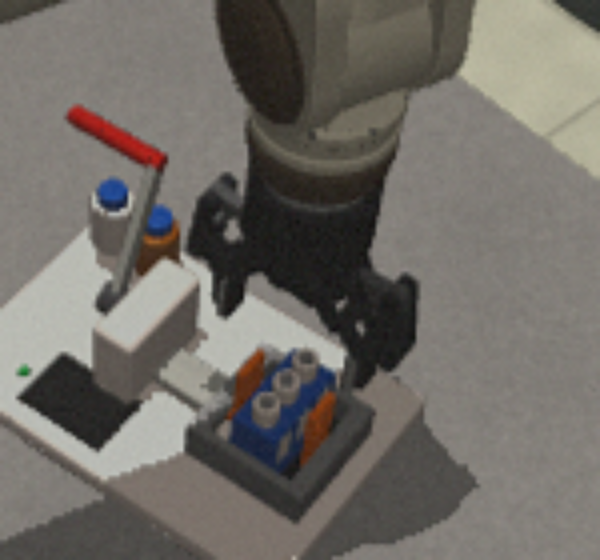

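The side view shows the lever at rest and the open jaws straddling the cassette along station y, with orange tabs at (248,382) and (318,428) in the crop. I'll descend and pinch.

```bash
python3 -m inch '[[0.001,0.001,0.015,0,0,0.006,0],[0.001,0.001,0.03,0,0,0.006,0],[0.001,0.001,0.045,0,0,0.006,0],[0.001,0.001,0.053,0,0,0.006,0],[0.001,0.001,0.057,0,0,0.006,0],[0.001,0.001,0.057,0,0,0.006,0]]' 40; python3 -m inch '[[0,0,0,0,0,0,0.15],[0,0,0,0,0,0,0.25],[0,0,0,0,0,0,0.3],[0,0,0,0,0,0,0.35],[0,0,0,0,0,0,0.4],[0,0,0,0,0,0,0.45],[0,0,0,0,0,0,1],[0,0,0,0,0,0,1],[0,0,0,0,0,0,1],[0,0,0,0,0,0,1],[0,0,0,0,0,0,1],[0,0,0,0,0,0,1]]' 40;python3 - <<'E'
from h import *
delta([.5805,-.1254,.06],12.2)
p,d=optics.camera('side');b=(280,170,430,310)
cv2.imwrite('pics/side5.png',cv2.resize(p[b[1]:b[3],b[0]:b[2],::-1],None,fx=4,fy=4))
E
```

```text
time: 10.28
ee_pos: [0.5814, -0.1256, 0.0613]
tcp_rot: [-180.0, 0.0, 12.2]
wrist_force: [0.8, 0.4, 0.4]
opening: 0.0856
time: 11.28
ee_pos: [0.5823, -0.1248, 0.0646]
tcp_rot: [-180.0, -0.2, 12.2]
wrist_force: [-5.6, 6.2, 19.4]
opening: 0.041
t 11.2833 tcp [ 0.5823 -0.1248  0.0646] [-179.98   -0.22   12.23] q [-1.210e+01  1.100e+01 -1.700e+00  7.710e+01  1.000e-01  1.556e+02] F [-5.6  6.2 19.4] open 0.041
shift [-0.0019  0.0002  0.0046] turn [-0.0004 -0.0038  0.0006]
```

View pics/side5.png

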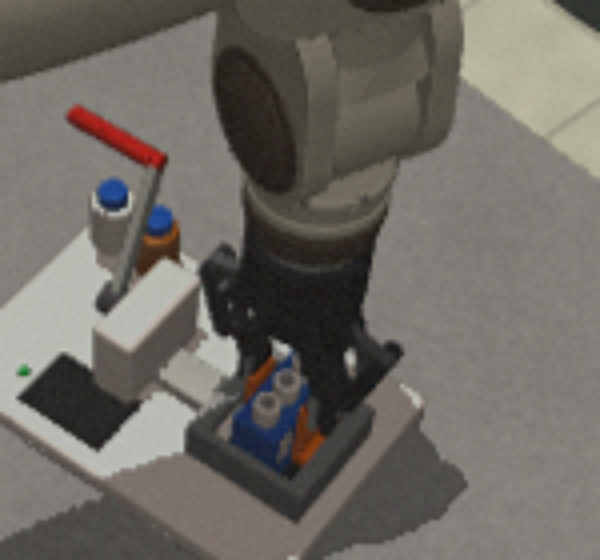

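Run:
```python
from h import *
p,d=optics.camera('side');o=telemetry.get_obs();b=(315,225,385,290)
im=cv2.resize(p[b[1]:b[3],b[0]:b[2],::-1],None,fx=9,fy=9,interpolation=cv2.INTER_CUBIC)
i=optics.camera_info('side');R=Ro.from_euler('xyz',i['attitude'],degrees=True).as_matrix()
def pr(P):
    c=i['camera_matrix']@(R.T@(P-i['xyz']));return c[:2]/c[2]
T=Ro.from_euler('xyz',o['tcp_rot'],degrees=True)
for s in(1,-1):
  q=[(pr(o['ee_pos']+T.apply([x,s*.0215,z]))-b[:2]+.5)*9 for x,z in((-.011,0),(.011,0),(.011,-.03),(-.011,-.03))]
  cv2.polylines(im,[np.int32(q)],True,(0,255,0),1)
yaw=np.radians(12.2);ex=np.array([np.cos(yaw),np.sin(yaw),0]);ey=np.array([-np.sin(yaw),np.cos(yaw),0]);S=np.array([.5638,-.0482,0])
for s in(1,-1):
  q=[(pr(S+x*ex+(-.079+s*.023)*ey+[0,0,z])-b[:2]+.5)*9 for x,z in((-.012,.05),(.012,.05),(.012,.088),(-.012,.088))]
  cv2.polylines(im,[np.int32(q)],True,(255,0,255),1)
cv2.imwrite('pics/z6.png',im);print(o['opening'],o['wrist_force'])
```

```text
0.040834144628720995 [-5.89918001  6.85102489 19.80199349]
```

View pics/z6.png

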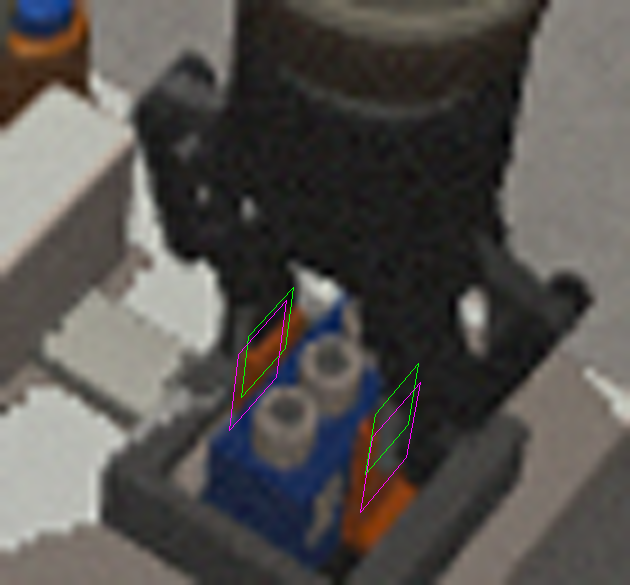

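Both fingers lie on the orange tabs: the green finger outlines overlap the magenta tab outlines near (265,345) and (390,435). The 41 mm opening is below the 46 mm given for fully pinched, so both catches should be at their stops. I'll lift slowly, and check partway.

```bash
python3 -m inch '[[0.001,0,-0.002,0,0,0,1],[0.001,0,-0.004,0,0,0,1],[0.001,0,-0.006,0,0,0,1],[0.001,0,-0.009,0,0,0,1],[0.001,0,-0.012,0,0,0,1],[0.001,0,-0.015,0,0,0,1],[0.001,0,-0.018,0,0,0,1],[0.001,0,-0.021,0,0,0,1],[0.001,0,-0.024,0,0,0,1],[0.001,0,-0.024,0,0,0,1]]' 40;python3 - <<'E'
from h import *
delta([.5805,-.1254,.163],12.2)
p,d=optics.camera('side');b=(280,170,430,310)
cv2.imwrite('pics/side7.png',cv2.resize(p[b[1]:b[3],b[0]:b[2],::-1],None,fx=4,fy=4))
E
```

```text
time: 12.22
ee_pos: [0.5827, -0.1255, 0.0861]
tcp_rot: [180.0, -0.0, 12.2]
wrist_force: [0.0, 0.4, -1.1]
opening: 0.0401
t 12.2167 tcp [ 0.5827 -0.1255  0.0861] [ 1.7998e+02 -5.0000e-02  1.2190e+01] q [-12.2  10.8   0.5  79.6  -0.  155.7] F [ 0.   0.4 -1.1] open 0.0401
shift [-0.0021 -0.0005 -0.0769] turn [ 0.0004 -0.0009 -0.0002]
```

View pics/side7.png

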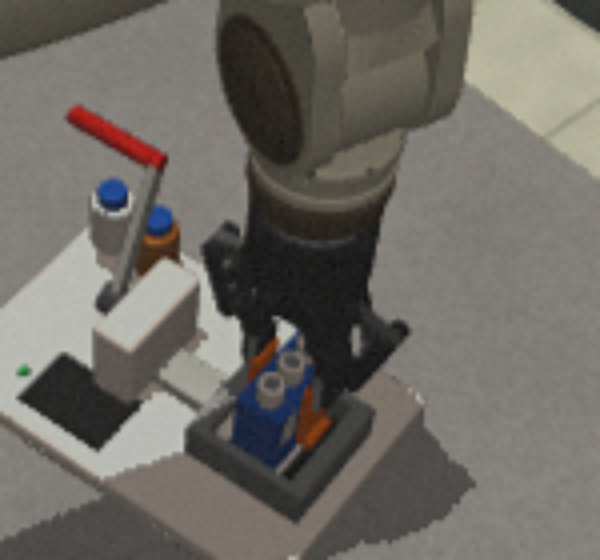

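The cassette is rising with the gripper; its caps moved up about 20 px in the crop. The wrist carries about −1.1 N, close to its weight. I'll continue up.

```bash
python3 -m inch '[[0,0,-0.005,0,0,0,1],[0,0,-0.012,0,0,0,1],[0,0,-0.02,0,0,0,1],[0,0,-0.028,0,0,0,1],[0,0,-0.036,0,0,0,1],[0,0,-0.044,0,0,0,1],[0,0,-0.052,0,0,0,1],[0,0,-0.06,0,0,0,1],[0,0,-0.067,0,0,0,1],[0,0,-0.073,0,0,0,1],[0,0,-0.077,0,0,0,1],[0,0,-0.079,0,0,0,1]]' 40;python3 -m inch '[[0,0,0,0,0,0,1],[0,0,0,0,0,0,1],[0,0,0,0,0,0,1],[0,0,0,0,0,0,1],[0,0,0,0,0,0,1],[0,0,0,0,0,0,1]]' 40;python3 - <<'E'
from h import *
delta([.5805,-.1254,.163],12.2)
p,d=optics.camera('side');b=(280,150,430,300)
cv2.imwrite('pics/side8.png',cv2.resize(p[b[1]:b[3],b[0]:b[2],::-1],None,fx=4,fy=4))
E
```

```text
time: 13.27
ee_pos: [0.5826, -0.1254, 0.165]
tcp_rot: [180.0, -0.0, 12.2]
wrist_force: [0.8, 0.1, -0.4]
opening: 0.0405
time: 13.77
ee_pos: [0.5823, -0.1254, 0.1641]
tcp_rot: [-180.0, 0.0, 12.2]
wrist_force: [-0.3, 0.1, -1.1]
opening: 0.0402
t 13.7667 tcp [ 0.5823 -0.1254  0.1641] [-1.7999e+02  2.0000e-02  1.2190e+01] q [-12.2  10.4   8.7  88.3   0.  155.7] F [-0.3  0.1 -1.1] open 0.0402
shift [-0.0018 -0.0004  0.0011] turn [-0.0002  0.0003 -0.0001]
```

View pics/side8.png

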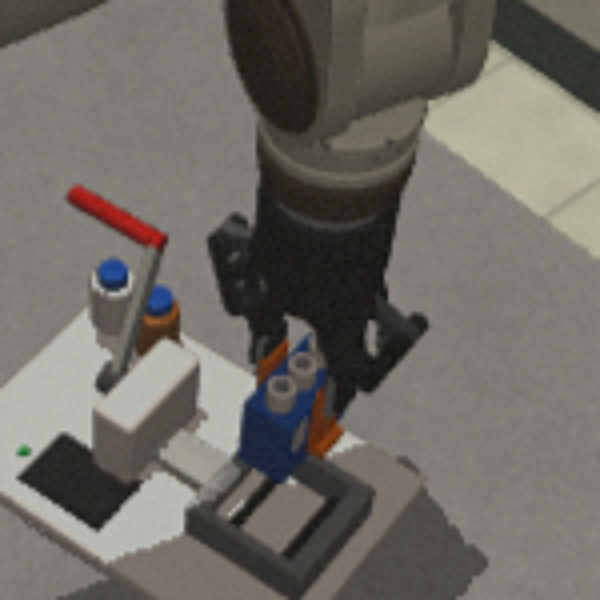

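The cassette hangs upright and clear of the empty dock, and the lever is in its rest position. The TCP rose 99 mm from the pinch, so the underside should be at about 0.12 m. Handing in.

```bash
python3 -c "
from workcell import order,telemetry
print(order.job_done());o=telemetry.get_obs();print(o['time'],o['ee_pos'],o['opening'],o['wrist_force'])"
```

```text
the job is handed in; nothing more can be done
None
the job is handed in; nothing more can be done
```

I did the whole task and handed it in at 13.8 s of the 54 s allowed; handing in reports no verdict.

- **Lever:** I pulled it along its arc to the stop, where the tangential force rose to about 17 N against the 9 N spring. I eased it back over about 2 s, at a commanded 0.4 rad/s. Its handle returned to the same image position as at the start.
- **Cassette:** I pinched both orange catches at 40 N and lifted the cassette 99 mm. Its underside should be about 0.12 m above the table.
- **Last checks:** The side view shows the cassette upright and clear of the empty dock, with the lever at rest. The finger opening was steady at 40 mm, and the wrist reads −1.1 N, close to the cassette's weight. I never commanded the arm near the rack, tip box or bottle, but I took no final picture of them.
- **Disagreements:**
  - The 40 mm opening is below the 46 mm given for fully pinched. I took it as give in the catch stops or fingers under 40 N; the 14 mm handle also read small, at 12.6 mm.
  - Closing on the tabs pushed the tool up about 3 mm and left about 19 N of vertical load, which vanished on lifting.

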